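# Stack the empty sorting bin on the paint bin, turned so it does not nest

## Task

On this workshop table two identical white stack-nest bins have ledges inside and one scooped, low end. Pick up the empty one, turn it so that its low end points opposite to that of the bin holding the paint pots, and lower it onto that bin so that it rests level on the ledges instead of nesting on the pots; lower it all the way before letting go. Leave the paint bin standing where it is, and do not disturb the plain straight-sided box without ledges.

Things in the scene. Friction and masses are not known exactly. Their poses are not given: they have to be found in the camera images.
- empty_bin_mid (a point): Centre of the empty white stack-nest bin (148 long x 68 wide x 56 mm high, 0.14 kg), 28 mm above its underside. x along its length, away from its low end; y across; z up. Tapered body, base 120 x 40 mm; upright flat rim bands along both long sides, 32 to 56 mm above the underside, 68 mm apart outside: grip these from above, at mid-length. Starts flat on the table.
- empty_bin_low_end (a point): Middle of the empty bin's scooped low end (wall 30 mm high with a paper card; the other end is full height): 66 mm from its centre along -x, 28 mm above its underside. Same axes as the bin.
- full_bin_mid (a point): Centre (28 mm up) of the paint bin: same shape and axes, low end at -x, two 22 mm wide, 22 mm high paint pots inside, 0.3 kg, loose. Its four ledges (at x = +46 and -20 mm, both sides) lie 46 mm above its underside, 10 mm below its rim. A bin above with low ends opposite rests on them, centre 46 mm above this one, some 10 mm of play sideways; the same way round it sinks in and nests, only some 25 mm above.
- plain_box_mid (a point): Centre (28 mm up) of a plain straight-sided white open box, 145 x 66 x 56 mm, same height all round, no ledges, no scooped end: not to be used. It may stand on either side, where the empty bin might have been. x along its length.
Not all that is in view belongs to the job. Leave any blue or green look-alike of the part that bears full_bin_mid alone.

How it is judged:
By the outcome, as a careful person would: the job done as asked, in the order asked, and still so for the second after the job is handed in, with the robot touching nothing.
It also fails if it takes over 38 s, if anything falls off the work surface, if the arm or the gripper's body presses on something with over 40 N, if the wrist force passes 120 N, or if a joint passes its speed limit or range.

## Robot

A 7-joint arm with a two-finger parallel gripper is mounted at the origin on the work surface. World frame = base frame: x ahead of the robot, y to its left, z up, the work surface at z = 0. Lengths are in m, angles in rad, forces in N, time in s.
With the tool pointing down it reaches from about 0.4 to 0.875 m from the base axis. Payload 6.5 kg.
Tool frame: the origin (TCP) lies midway between the tips of the shut fingers; the grasp point (between the pads) lies behind it (tcp_to_grasp is the z of the grasp point in the tool frame, in m); z points along the fingers, y is the line along which they close (so a half turn about z gives the same grasp; the last joint's range is limited). The gripper opens to 88 mm and grips with 3 to 60 N. Pads are 18 mm wide; open, the fingers measure 123 mm over their backs; the gripper's body (75 mm by 187 mm) begins 45 mm behind the grasp point.
Start: joints at [-1.399, 0.536, -0.004, 1.538, 0.003, 1.067, -0.071], TCP at [0.153, 0.632, 0.239] pointing down, gripper open.
Joint ranges: [-2.7, 2.7], [-0.37, 2.16], [-1.27, 1.26], [0.24, 2.4], [-1.31, 4.45], [0.19, 1.91], [-2.76, 2.76]. Speed limits (rad/s): [2.39, 2.39, 3.14, 3.14, 3.14, 3.14, 3.14].

## Interface

Orientations are given as [roll, pitch, yaw] about the fixed x, y, z axes, in that order (R = Rz(yaw) Ry(pitch) Rx(roll)).
In Python, from workcell import sense, camera, camera_model, job_done, tcp_to_grasp gives the robot as it stands.
- The arm moves only by the tool arm_command, never from a script. Its arguments are lists of equal length, an entry for each row: "xyz": the shift along the tool's x, y, z each as a share of 40 cm, from -1 to 1, a list of three; "turn": the turn, a rotation vector about the tool's x, y, z each as a share of 180 degrees, from -1 to 1, a list of three. A call has 1 to 8 rows; each row is the pose to reach, as a shift and turn from the pose commanded when the call began, along the tool's axes at that moment, turning the shorter way round; what a row does not reach only later rows make up. A row lasts 1/10 s, in which the tool goes at most 50 mm and 8.59 degrees, less where a joint would pass 70% of its speed; a pose out of reach is approached as far as the arm can. A call with a number of a shift or a turn outside -1 to 1 is refused whole. A call with a gripper value outside its range is refused whole. "hand" is the closure, from 0 (fully open) to 1 (shut), set as the call begins (left out, the last holds). The fingers move at their own pace and stop on an object; the grip force is fixed at half the most. Time passes only in rows, so rows that repeat a pose let the fingers close. It gives the time, the measured TCP pose, the force, the opening and the grip force at its end, in the units of the state.
- sense(): the state, without advancing time (a new reading comes with each control period).
- camera(name): name is "scene" or "top"; returns the picture (384x512x3 uint8, blue, green, red); there is no depth.
- camera_model(name): a dict with "mtx" (3x3 intrinsics, pixels), "dist" ([k1, k2, p1, p2, k3] as OpenCV has them; the pictures are not rectified), "world_from_camera" (4x4, takes a point from camera to world coordinates). Camera axes: x right, y down, z forward; pixel columns grow to the right and rows downward; lengths in m; the calibration is good to about 2 mm. A picture is of the moment at which its call begins. camera_model takes no time and is no camera call.
- job_done(): hands the job in; it is judged then, once.
The state is a dict: "t": time; "joint_positions": joint angles; "qd": joint speeds; "effort": joint torques, N m; "position": TCP position; "eef_rot": TCP orientation; "ft_force": force on the tool from outside, world axes, zero at the start; "wrist_torque": the same for the moment, N m; "width": opening from 0.0 (shut) to 1.0 (fully open); "finger_force": force on a finger pad.
Only numpy, scipy, OpenCV 4.12 (cv2) and the standard library are available. Lean on these libraries where they do the work, as an engineer would, in place of code of your own. Each camera call takes 0.05 s, during which the arm holds its last target. There are 200 camera calls.

## Working session

There is one attempt and no reset: what is moved stays moved. The work goes in short steps, Python scripts to look and compute and a tool call to move; the robot and the scene stay as the last step left them, time stands still between calls to the robot, and variables do not carry over. Pictures are saved under pics/ and viewed, at most 10 in all, crops included, and the job is handed in when it is done.

Besides the shell and the picture viewer there is one more tool, called as name(argument=value, ...) on one line, values as JSON. arm_command: Moves the arm, as the interface text tells. Its arguments: {"type":"object","properties":{"xyz":{"type":"array"},"turn":{"type":"array"},"hand":{"type":"number"}},"required":["xyz","turn"]}

```bash
ls; mkdir -p pics; python3 - <<'E'
from workcell import *
import cv2,numpy as np
print(tcp_to_grasp if not callable(tcp_to_grasp) else tcp_to_grasp())
s=sense();print(s['t'],s['position'],s['eef_rot'],s['width'])
for n in("scene","top"):
    im=camera(n);cv2.imwrite(f"pics/{n}0.png",im);m=camera_model(n);print(n,np.round(m['mtx'],1).tolist(),np.round(m['dist'],3),np.round(m['world_from_camera'],3).tolist())
E
```

```text
pics
-0.0187
0.0 [0.15296105 0.63114006 0.23785816] [-3.13991368e+00  1.03506076e-04  2.90391604e+00] 0.9984298944164475
scene [[495.2, 0.0, 262.3], [0.0, 495.2, 197.4], [0.0, 0.0, 1.0]] [-0.16  0.    0.    0.    0.  ] [[0.432, 0.77, -0.469, 1.056], [0.902, -0.37, 0.224, -0.277], [-0.001, -0.52, -0.854, 0.981], [0.0, 0.0, 0.0, 1.0]]
top [[348.2, 0.0, 254.8], [0.0, 348.2, 196.2], [0.0, 0.0, 1.0]] [-0.01  0.    0.    0.    0.  ] [[-0.003, -0.997, 0.075, 0.472], [-1.0, 0.003, 0.004, -0.006], [-0.004, -0.075, -0.997, 0.796], [0.0, 0.0, 0.0, 1.0]]
```

View pics/scene0.png

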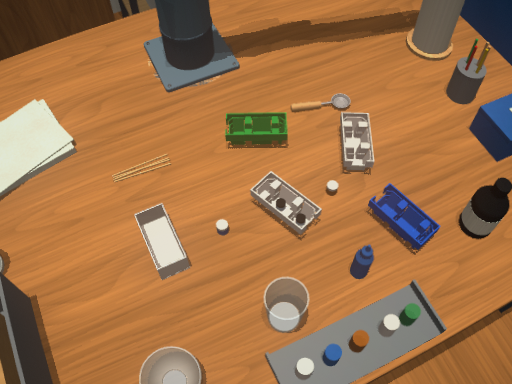

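View pics/top0.png

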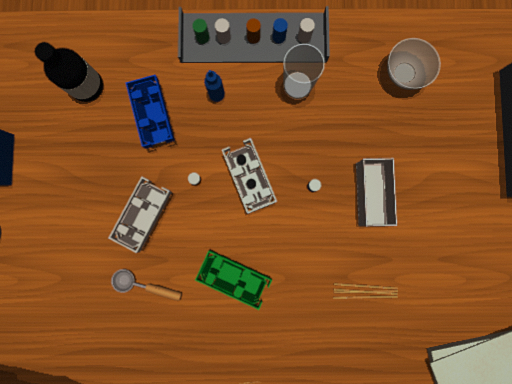

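Candidates in the top view: the empty white bin at (140,214), the paint bin with dark pots at (248,176), and the plain box at (377,192), which has no ledges. The blue (150,112) and green (233,278) bins are look-alikes. I take (140,214) as the empty bin and (248,176) as the target, and will check this and the low ends in a crop.

```bash
python3 - <<'E'
import cv2,numpy as np
t=cv2.imread('pics/top0.png');s=cv2.imread('pics/scene0.png')
c=lambda im,x,y,w=76,h=76:cv2.resize(im[y-h//2:y+h//2,x-w//2:x+w//2],(400,300) if 0 else (380,300),interpolation=cv2.INTER_CUBIC)
f=lambda im,x,y:cv2.resize(im[y-38:y+38,x-48:x+48],(380,300),interpolation=cv2.INTER_CUBIC)
cv2.imwrite('pics/crop1.png',np.vstack([np.hstack([f(t,140,214),f(t,248,176)]),np.hstack([f(s,356,142),f(s,286,203)])]))
E
```

```text
(no output)
```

View pics/crop1.png

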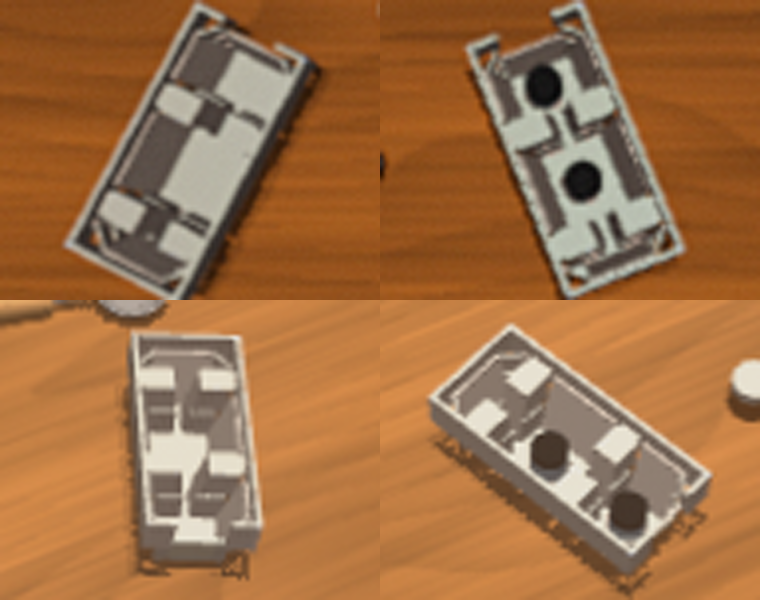

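The crop confirms the choice. The empty bin has ledges and no pots; its low end points up-right in the top view, at about (157,184). The paint bin's low end points up-left, at about (236,144). Next I triangulate the rim corners from both views.

```bash
cat > h.py <<'E'
from workcell import *
import cv2,numpy as np
def tri(pts):  # pts {cam: Nx2} -> Nx3 world
    n=[];P=[]
    for c,p in pts.items():
        m=camera_model(c);K,d=np.array(m['mtx']),np.array(m['dist'])
        n.append(cv2.undistortPoints(np.array(p,float).reshape(-1,1,2),K,d).reshape(-1,2).T)
        P.append(np.linalg.inv(np.array(m['world_from_camera']))[:3])
    X=cv2.triangulatePoints(P[0],P[1],n[0],n[1]);return (X[:3]/X[3]).T
def plane(c,p,z):
    m=camera_model(c);K,d=np.array(m['mtx']),np.array(m['dist']);T=np.array(m['world_from_camera'])
    u=cv2.undistortPoints(np.array(p,float).reshape(-1,1,2),K,d).reshape(-1,2)
    r=np.c_[u,np.ones(len(u))]@T[:3,:3].T
    return T[:3,3]+r*((z-T[2,3])/r[:,2])[:,None]
E
python3 - <<'E'
from h import *
# corners order: low +y, low -y, high -y, high +y
D={'empty':([(142.5,177.3),(171.6,191.7),(138.7,251.5),(108.7,237.6)],[(374.2,161.5),(345.1,161),(341.4,112.4),(368.6,113.6)]),
'full':([(222.7,149.4),(250,138.8),(277,200.8),(247.5,213.2)],[(321.4,208.8),(301.9,229.6),(250.6,190.3),(270.8,171.6)])}
np.set_printoptions(precision=4,suppress=True)
for k,(a,b) in D.items():
    for nm,X in(('tri',tri({'top':a,'scene':b})),('top',plane('top',a,.056)),('scene',plane('scene',b,.056))):
        ax=(X[2]+X[3]-X[0]-X[1])[:2]/2
        print(k,nm,'z',X[:,2],'c',X.mean(0),'yaw',np.arctan2(ax[1],ax[0]),'L',np.linalg.norm(ax),'W',np.linalg.norm(X[0]-X[1]),np.linalg.norm(X[2]-X[3]))
R=sense();print(R['eef_rot'])
E
```

```text
empty tri z [0.0517 0.0517 0.0577 0.0517] c [0.4903 0.2435 0.0532] yaw 2.661181024075327 L 0.14476184574662768 W 0.069430726743892 0.07128906208282246
empty top z [0.056 0.056 0.056 0.056] c [0.4894 0.2408 0.056 ] yaw 2.6487920183211457 L 0.14470341906739917 W 0.07032751929154517 0.0708022790214537
empty scene z [0.056 0.056 0.056 0.056] c [0.4922 0.2438 0.056 ] yaw 2.6646539438525263 L 0.14639181550503572 W 0.06783214046741085 0.0676651308527553
full tri z [0.0561 0.0503 0.0524 0.051 ] c [0.5729 0.0098 0.0525] yaw -2.755039389036385 L 0.14720870598380414 W 0.06431960888534691 0.06829983844804909
full top z [0.056 0.056 0.056 0.056] c [0.5722 0.0092 0.056 ] yaw -2.755083062160126 L 0.14661500390408755 W 0.06315524422641529 0.06804894780423998
full scene z [0.056 0.056 0.056 0.056] c [0.575  0.0094 0.056 ] yaw -2.7481179451454154 L 0.14615082596511755 W 0.06721372054997388 0.06718935767295205
[-3.1401  0.0001  2.9039]
```

Two-view rim heights are 52–56 mm (expected 56). Sizes are about 146 x 68 mm, so both bins check out.

- Empty bin: (0.4905, 0.2425), yaw 2.655
- Paint bin: (0.573, 0.0095), yaw -2.753, so the stacked yaw is 0.389

```bash
cat >> h.py <<'E'
from scipy.spatial.transform import Rotation as Ro
def go(p,yaw,p0=None,e0=None):
    s=sense();p0=s['position'] if p0 is None else p0;e0=s['eef_rot'] if e0 is None else e0
    R=Ro.from_euler('xyz',e0);T=Ro.from_euler('xyz',[np.pi,0,yaw])
    print('xyz',np.round(R.inv().apply(np.array(p)-p0)/.4,4),'turn',np.round((R.inv()*T).as_rotvec()/np.pi,4))
E
python3 -c "
from h import *
go([.4905,.2425,.14],2.655)"
```

```text
xyz [-1.0489 -0.7454  0.2461] turn [-0.0005  0.0001  0.0792]
```

arm_command(xyz=[[-0.95, -0.68, 0.22], [-0.95, -0.68, 0.22], [-0.95, -0.68, 0.22], [-0.95, -0.68, 0.22], [-0.95, -0.68, 0.22], [-0.95, -0.68, 0.22], [-0.95, -0.68, 0.22], [-0.95, -0.68, 0.22]], turn=[[0, 0, 0.0792], [0, 0, 0.0792], [0, 0, 0.0792], [0, 0, 0.0792], [0, 0, 0.0792], [0, 0, 0.0792], [0, 0, 0.0792], [0, 0, 0.0792]], hand=0)

```text
t: 0.9
position: [0.4107, 0.3323, 0.1643]
eef_rot: [-3.141, -0.0, 2.655]
ft_force: [0.1, 0.2, -0.5]
width: 1.002
finger_force: 0.0
```

```bash
python3 -c "
from h import *
s=sense();print(s['t'],s['position'],s['eef_rot'],s['joint_positions'],np.abs(s['qd']).max())
go([.4905,.2425,.14],2.655)"
```

```text
0.9 [0.41073086 0.3323114  0.16426353] [-3.14143135e+00 -2.51746384e-05  2.65527168e+00] [-0.86088388  0.43087887  0.12026449  1.92948178 -0.07088471  0.78539465
  0.38312874] 0.9999036208740151
xyz [-0.2812 -0.1053  0.0607] turn [-0.0001 -0.      0.0001]
```

arm_command(xyz=[[-0.25, -0.09, 0.06], [-0.25, -0.09, 0.06], [-0.25, -0.09, 0.06], [-0.25, -0.09, 0.06], [-0.25, -0.09, 0.06], [-0.25, -0.09, 0.06]], turn=[[0, 0, 0], [0, 0, 0], [0, 0, 0], [0, 0, 0], [0, 0, 0], [0, 0, 0]])

```text
t: 1.5
position: [0.4802, 0.2576, 0.1409]
eef_rot: [3.141, -0.001, 2.658]
ft_force: [0.6, -0.5, 0.1]
width: 1.0
finger_force: 0.0
```

```bash
python3 -c "
from h import *
s=sense();print(s['t'],s['position'],s['eef_rot'],np.abs(s['qd']).max())
go([.4905,.2425,.14],2.655)
cv2.imwrite('pics/a.png',cv2.resize(np.hstack([camera('top')[140:300,60:260],camera('scene')[60:220,260:460]]),(800,320)))"
```

```text
1.5 [0.48021769 0.25758738 0.14091778] [ 3.14082062e+00 -8.13617055e-04  2.65827768e+00] 0.00493104426663735
xyz [-0.0403 -0.0215  0.0022] turn [ 0.0002 -0.0003  0.001 ]
```

View pics/a.png

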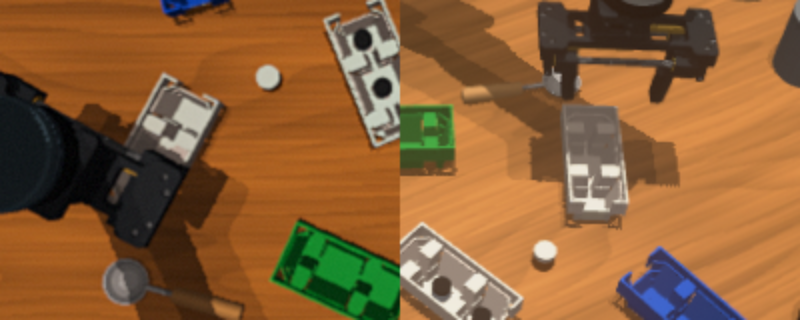

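The view shows the open fingers (at about (565,80) and (660,85) in the right half) square across the empty bin, a little short along its length. The bin is untouched. I correct that and descend.

arm_command(xyz=[[-0.0403, -0.0215, 0.0], [-0.0403, -0.0215, 0.0], [-0.0403, -0.0215, 0.08], [-0.0403, -0.0215, 0.16], [-0.0403, -0.0215, 0.23], [-0.0403, -0.0215, 0.27], [-0.0403, -0.0215, 0.287], [-0.0403, -0.0215, 0.287]], turn=[[0, 0, 0.001], [0, 0, 0.001], [0, 0, 0.001], [0, 0, 0.001], [0, 0, 0.001], [0, 0, 0.001], [0, 0, 0.001], [0, 0, 0.001]])

```text
t: 2.4
position: [0.4909, 0.2409, 0.0254]
eef_rot: [-3.141, -0.001, 2.653]
ft_force: [0.6, 0.1, 0.3]
width: 0.999
finger_force: 0.0
```

arm_command(xyz=[[0, 0, 0], [0, 0, 0], [0, 0, 0], [0, 0, 0], [0, 0, 0], [0, 0, 0], [0, 0, 0], [0, 0, 0]], turn=[[0, 0, 0], [0, 0, 0], [0, 0, 0], [0, 0, 0], [0, 0, 0], [0, 0, 0], [0, 0, 0], [0, 0, 0]], hand=0.6)

```text
t: 3.2
position: [0.4925, 0.241, 0.0269]
eef_rot: [3.14, 0.001, 2.652]
ft_force: [0.3, -0.2, 6.7]
width: 0.769
finger_force: 30.0
```

Gripped: the opening is 67.7 mm, against a 68 mm rim. Lifting.

arm_command(xyz=[[0, 0, -0.05], [0, 0, -0.12], [0, 0, -0.2], [0, 0, -0.3], [0, 0, -0.35], [0, 0, -0.35], [0, 0, -0.35], [0, 0, -0.35]], turn=[[0, 0, 0], [0, 0, 0], [0, 0, 0], [0, 0, 0], [0, 0, 0], [0, 0, 0], [0, 0, 0], [0, 0, 0]])

```text
t: 4.0
position: [0.4906, 0.2398, 0.1643]
eef_rot: [-3.139, -0.001, 2.652]
ft_force: [-0.7, -0.5, -1.0]
width: 0.77
finger_force: 30.0
```

```bash
python3 -c "
from h import *
s=sense();print(s['t'],s['position'],s['eef_rot'],s['width'],s['ft_force'])
im=[camera('top')[110:290,60:300],camera('scene')[40:220,240:480]]
cv2.imwrite('pics/b.png',cv2.resize(np.hstack(im),(800,300)))
go([.573,.0095,.165],.389)"
```

```text
4.0 [0.49055095 0.23977231 0.16432115] [-3.13910352e+00 -1.47706747e-03  2.65198732e+00] 0.769815163747575 [-0.70042855 -0.50228506 -0.95021689]
xyz [-0.4523 -0.4114 -0.0011] turn [-9.000e-04  7.000e-04  7.203e-01]
```

View pics/b.png

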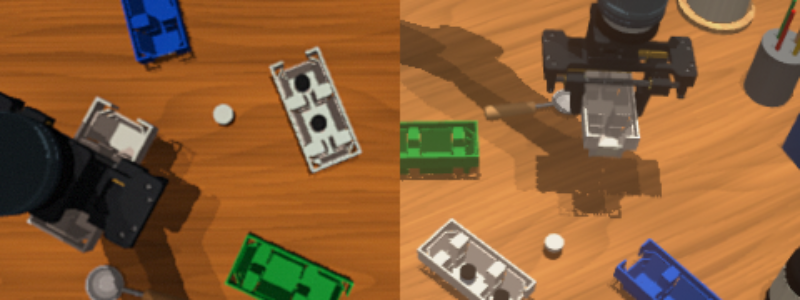

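The bin hangs level, clear of everything, at about (120,170) in the left half. Paint bin and neighbours are undisturbed. I carry it over and turn it.

arm_command(xyz=[[-0.06, -0.05, 0], [-0.12, -0.11, 0], [-0.18, -0.16, 0], [-0.24, -0.22, 0], [-0.3, -0.27, 0], [-0.36, -0.33, 0], [-0.41, -0.37, 0], [-0.4523, -0.4114, 0]], turn=[[0, 0, 0.04], [0, 0, 0.08], [0, 0, 0.12], [0, 0, 0.16], [0, 0, 0.2], [0, 0, 0.24], [0, 0, 0.28], [0, 0, 0.32]])

```text
t: 4.9
position: [0.5739, 0.0084, 0.165]
eef_rot: [-3.14, 0.001, 1.641]
ft_force: [0.1, 1.1, -1.0]
width: 0.766
finger_force: 30.0
```

arm_command(xyz=[[0, 0, 0], [0, 0, 0], [0, 0, 0], [0, 0, 0], [0, 0, 0], [0, 0, 0], [0, 0, 0], [0, 0, 0]], turn=[[0, 0, 0.04], [0, 0, 0.08], [0, 0, 0.12], [0, 0, 0.16], [0, 0, 0.2], [0, 0, 0.24], [0, 0, 0.28], [0, 0, 0.32]])

```text
t: 5.7
position: [0.5733, 0.01, 0.1649]
eef_rot: [-3.141, 0.002, 0.636]
ft_force: [1.2, -0.2, -1.0]
width: 0.772
finger_force: 30.0
```

```bash
python3 -c "
from h import *
s=sense();print(s['t'],s['position'],s['eef_rot'],s['joint_positions'])
go([.573,.0095,.165],.389)"
```

```text
5.7 [0.57332853 0.01000866 0.16485812] [-3.14110253e+00  1.78931829e-03  6.36162856e-01] [-0.5917339   0.58725559  0.68193335  1.83604626 -0.46669466  0.88636489
 -0.62302516]
xyz [-0.0014  0.0005 -0.0004] turn [-0.0001  0.0006  0.0787]
```

arm_command(xyz=[[0, 0, 0], [0, 0, 0], [0, 0, 0], [0, 0, 0]], turn=[[0, 0, 0.04], [0, 0, 0.078], [0, 0, 0.078], [0, 0, 0.078]])

```text
t: 6.1
position: [0.5735, 0.0101, 0.1652]
eef_rot: [3.141, 0.001, 0.4]
ft_force: [0.2, 0.3, -1.2]
width: 0.771
finger_force: 30.0
```

```bash
python3 -c "
from h import *
s=sense();print(s['t'],s['position'],s['eef_rot'])
T=camera('top');S=camera('scene');cv2.imwrite('pics/T1.png',T);cv2.imwrite('pics/S1.png',S)
im=[T[110:260,160:360],S[90:240,200:400]]
cv2.imwrite('pics/c.png',cv2.resize(np.hstack(im),(800,300),interpolation=cv2.INTER_CUBIC))
go([.573,.0095,.165],.389)"
```

```text
6.1 [0.57353994 0.01006565 0.16520938] [3.14137884e+00 1.37958711e-03 3.99691900e-01]
xyz [-0.0022  0.0005  0.0014] turn [-0.      0.0002  0.0031]
```

View pics/c.png

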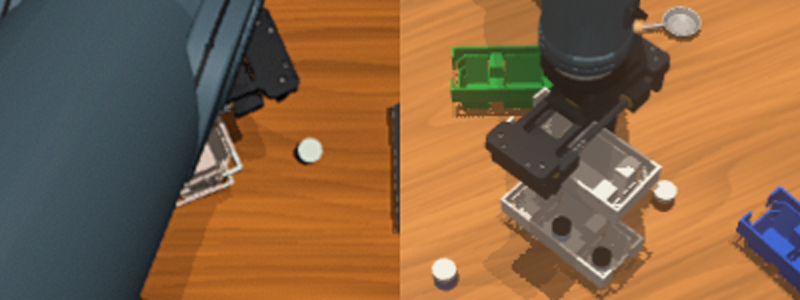

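The high end of the held bin, at (640,190) in the right half, is over the paint bin's low end, so the orientation is right. I check its position from the high-end rim corners.

```bash
python3 -c "
from h import *
np.set_printoptions(precision=4,suppress=True)
for z in (.192,.195,.198):
    X=plane('scene',[(331,174),(305,199)],z);c=X.mean(0)[:2];w=(X[0]-X[1])[:2]
    print(z,'W',np.linalg.norm(w),'yaw',np.arctan2(-w[0],w[1]),'centre',c-.074*np.array([np.cos(.395),np.sin(.395)]))
# lower-bin corners again now (crop readings): low-end corners
X=plane('scene',[(321.4,208.8),(301.9,229.6)],.056);print(X.mean(0)[:2]-.074*np.array([np.cos(.389),np.sin(.389)]))
go([.573,.0095,.072],.389)
"
```

```text
0.192 W 0.07715345095771471 yaw 0.36980759077864456 centre [0.5781 0.0077]
0.195 W 0.07686011680526446 yaw 0.3698075907786443 centre [0.5796 0.0065]
0.198 W 0.07656678265281429 yaw 0.3698075907786451 centre [0.5812 0.0053]
[0.5741 0.0093]
xyz [-0.0021  0.0005  0.2339] turn [-0.      0.0002  0.0031]
```

Width reads 77 mm against 68 expected, so those corner pixels are too coarse. A close crop will refine them.

```bash
python3 -c "
import cv2
S=cv2.imread('pics/S1.png');cv2.imwrite('pics/d.png',cv2.resize(S[155:240,240:340],(800,680),interpolation=cv2.INTER_CUBIC)[:600])"
```

```text
(no output)
```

View pics/d.png

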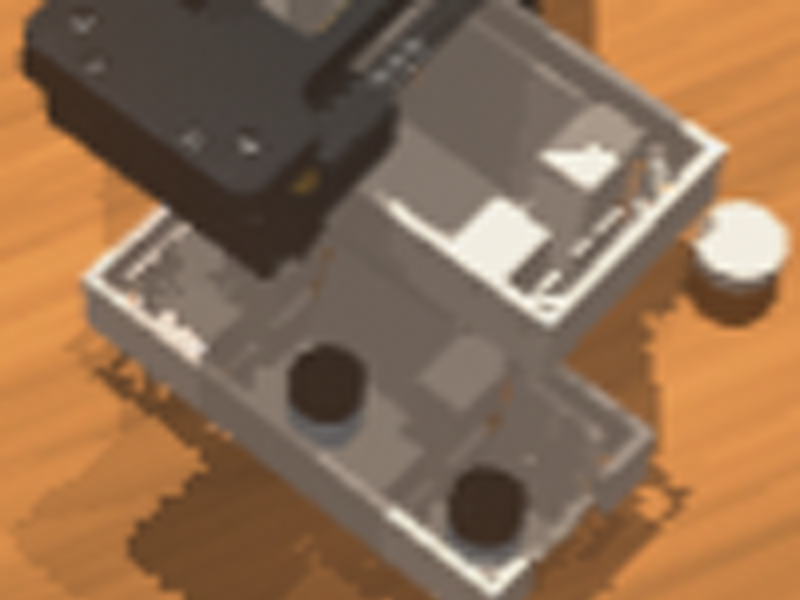

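The crop shows the held rim corners at (727,147) and (550,325), and the lower bin's low-end corners at (653,437) and (493,592), with 8 crop pixels to one image pixel.

```bash
python3 -c "
from h import *
np.set_printoptions(precision=4,suppress=True)
f=lambda L:[(240+x/8-.45,155+y/8-.45) for x,y in L]
for z,L,y in ((.195,[(727,147),(550,325)],.395),(.056,[(653,437),(493,592)],.389)):
    X=plane('scene',f(L),z);c=X.mean(0)[:2];w=(X[0]-X[1])[:2]
    print(z,'W',np.linalg.norm(w),'yaw',np.arctan2(-w[0],w[1]),'centre',c-.074*np.array([np.cos(y),np.sin(y)]))
"
```

```text
0.195 W 0.06750137656266157 yaw 0.39127595528434644 centre [0.576  0.0113]
0.056 W 0.0652802049566293 yaw 0.35909489481449713 centre [0.5729 0.0088]
```

The held bin sits about 3 mm too far along its length. I correct that, descend to just above the ledges, then go down slowly.

arm_command(xyz=[[-0.007, 0.0015, 0], [-0.007, 0.0015, 0.04], [-0.007, 0.0015, 0.09], [-0.007, 0.0015, 0.14], [-0.007, 0.0015, 0.18], [-0.007, 0.0015, 0.2], [-0.007, 0.0015, 0.2], [-0.007, 0.0015, 0.2]], turn=[[0, 0, 0.002], [0, 0, 0.002], [0, 0, 0.002], [0, 0, 0.002], [0, 0, 0.002], [0, 0, 0.002], [0, 0, 0.002], [0, 0, 0.002]])

```text
t: 7.0
position: [0.5719, 0.0082, 0.0862]
eef_rot: [3.141, -0.001, 0.39]
ft_force: [0.6, -0.0, -0.8]
width: 0.767
finger_force: 30.0
```

arm_command(xyz=[[0, 0, 0.005], [0, 0, 0.01], [0, 0, 0.015], [0, 0, 0.02], [0, 0, 0.02]], turn=[[0, 0, 0], [0, 0, 0], [0, 0, 0], [0, 0, 0], [0, 0, 0]])

```text
t: 7.5
position: [0.5714, 0.0084, 0.0777]
eef_rot: [-3.141, 0.0, 0.39]
ft_force: [-0.6, -0.8, 0.3]
width: 0.769
finger_force: 30.0
```

arm_command(xyz=[[0, 0, 0.004], [0, 0, 0.008], [0, 0, 0.012], [0, 0, 0.012]], turn=[[0, 0, 0], [0, 0, 0], [0, 0, 0], [0, 0, 0]])

```text
t: 7.9
position: [0.5716, 0.0084, 0.0732]
eef_rot: [-3.142, -0.0, 0.39]
ft_force: [-0.4, -0.9, -0.8]
width: 0.768
finger_force: 30.0
```

arm_command(xyz=[[0, 0, 0.003], [0, 0, 0.006], [0, 0, 0.006]], turn=[[0, 0, 0], [0, 0, 0], [0, 0, 0]])

```text
t: 8.2
position: [0.5718, 0.0083, 0.0728]
eef_rot: [-3.14, -0.001, 0.39]
ft_force: [-6.2, 0.6, 23.0]
width: 0.765
finger_force: 30.0
```

Contact came at TCP z of about 0.0725, which is ledge height (46 mm above the grasp height). I ease the load, look, then release.

arm_command(xyz=[[0, 0, -0.003], [0, 0, -0.003], [0, 0, -0.003]], turn=[[0, 0, 0], [0, 0, 0], [0, 0, 0]])

```text
t: 8.5
position: [0.5718, 0.0083, 0.0729]
eef_rot: [-3.141, -0.001, 0.39]
ft_force: [-4.1, -0.1, 10.7]
width: 0.769
finger_force: 30.0
```

```bash
python3 -c "
from h import *
S=camera('scene');cv2.imwrite('pics/S2.png',S)
cv2.imwrite('pics/e.png',cv2.resize(S[140:250,220:360],(764,600),interpolation=cv2.INTER_CUBIC))"
```

```text
(no output)
```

View pics/e.png

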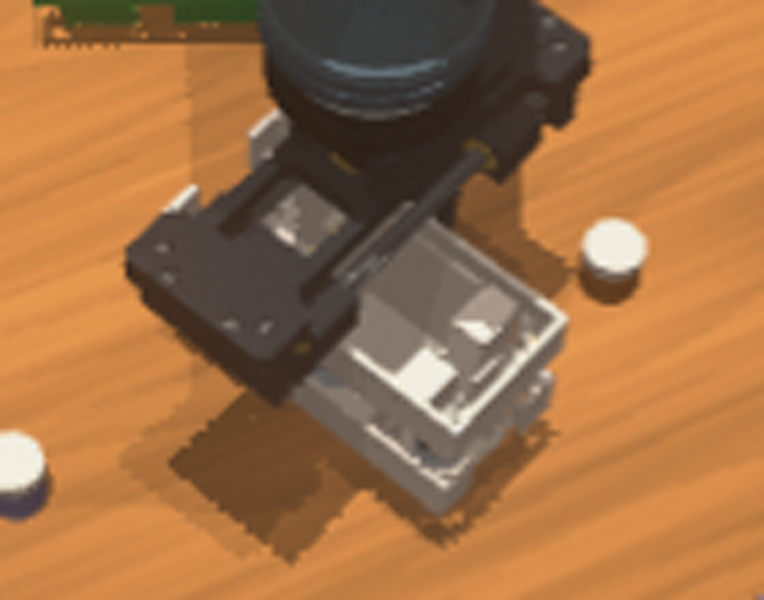

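The upper bin, with its high-end corner at (560,318), sits squarely within the lower bin's rim. The lower low end is at (540,400) and the pots are below. Releasing and retracting straight up.

arm_command(xyz=[[0, 0, -0.002], [0, 0, -0.002]], turn=[[0, 0, 0], [0, 0, 0]])

```text
t: 8.75
position: [0.5718, 0.0084, 0.073]
eef_rot: [3.142, -0.0, 0.39]
ft_force: [-1.4, -0.4, 5.6]
width: 0.765
finger_force: 30.0
```

arm_command(xyz=[[0, 0, 0], [0, 0, 0], [0, 0, 0], [0, 0, 0], [0, 0, 0], [0, 0, 0], [0, 0, 0], [0, 0, 0]], turn=[[0, 0, 0], [0, 0, 0], [0, 0, 0], [0, 0, 0], [0, 0, 0], [0, 0, 0], [0, 0, 0], [0, 0, 0]], hand=0)

```text
t: 9.55
position: [0.5716, 0.0084, 0.0727]
eef_rot: [-3.142, -0.0, 0.39]
ft_force: [0.3, -0.6, -0.7]
width: 1.002
finger_force: 0.0
```

arm_command(xyz=[[0, 0, -0.03], [0, 0, -0.1], [0, 0, -0.2], [0, 0, -0.3], [0, 0, -0.4], [0.0, 0.0, -0.4], [-0.1, 0.2, -0.4], [-0.2, 0.3, -0.4]], turn=[[0, 0, 0], [0, 0, 0], [0, 0, 0], [0, 0, 0], [0, 0, 0], [0, 0, 0], [0, 0, 0], [0, 0, 0]])

```text
t: 10.35
position: [0.5556, -0.0895, 0.2331]
eef_rot: [3.141, -0.001, 0.395]
ft_force: [-0.8, 0.3, 0.1]
width: 1.002
finger_force: 0.0
```

```bash
python3 -c "
from h import *
S=camera('scene');T=camera('top');cv2.imwrite('pics/S3.png',S)
cv2.imwrite('pics/f.png',np.hstack([cv2.resize(S[140:260,220:340],(400,400),interpolation=cv2.INTER_CUBIC),cv2.resize(T[110:230,190:310],(400,400),interpolation=cv2.INTER_CUBIC)]))"
```

```text
(no output)
```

View pics/f.png

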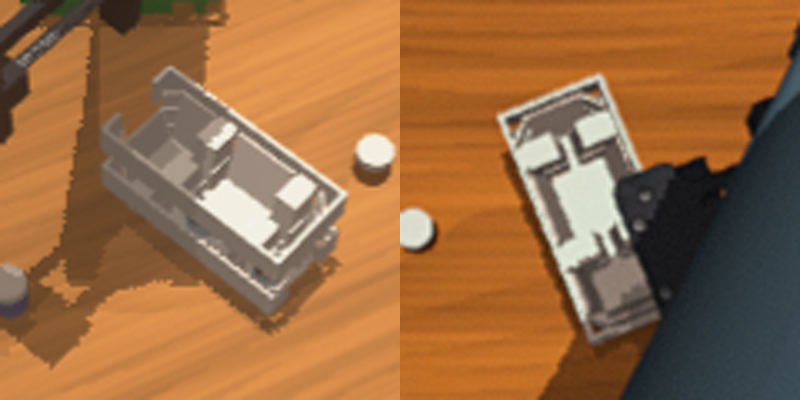

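The stack is level with low ends opposite: the upper low end is at the left, near (115,140) in the left half, and the lower one near (320,245). A quick numerical check of the upper rim height (should be 102 mm):

```bash
python3 -c "
from h import *
print(np.round(tri({'top':[(219,145),(250.2,131.5),(246.6,212.5)],'scene':[(323.7,197.4),(302.1,219),(270.7,160.2)]}),4))
X=plane('scene',[(301.9,229.6)],.056);print(X, sense()['ft_force'])
a=cv2.imread('pics/scene0.png').astype(int);b=cv2.imread('pics/S3.png').astype(int)
print('plain box diff',np.abs(a-b)[200:285,130:195].max(2).mean(),np.abs(a-b)[200:285,130:195].max())"
```

```text
[[0.6282 0.0693 0.101 ]
 [0.6549 0.0051 0.1023]
 [0.4915 0.0135 0.0954]]
[[0.65573908 0.00647463 0.056     ]] [0.73250117 0.00717259 0.38087018]
plain box diff 17.841085972850678 22
```

Upper rim heights are 101, 102 and 95 mm (expected 102; the spread matches the pixel noise seen earlier). The plain box has not moved; its patch shows only a uniform brightness change.

```bash
python3 -c "
from workcell import job_done;print(job_done())"
```

```text
the job is handed in; nothing more can be done
None
```

The empty bin now sits on the paint bin's ledges with its low end pointing the opposite way; it was let go only after it touched down at ledge height, and the job is handed in, though the verdict wasn't shown.

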